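# Put the tea caddy away behind the sliding guard

### The arm

A 6-joint arm with a two-finger parallel gripper is mounted at the origin on a cart in front of the work surface, level with it; the furniture and walls round the work are solid. World frame = base frame: x ahead of the robot, y to its left, z up, the work surface at z = 0. Lengths are in mm, angles in rad, forces in N, time in s.
With the tool pointing down it reaches from about 250 to 725 mm from the base axis. Payload 4 kg.
Tool frame: the origin (TCP) lies on the centre line of the jaws, within the pads' length; the fingertips stand 14 mm ahead of it and the grasp point (between the pads) lies 5 mm behind it; z points along the fingers, y is the line along which they close (so a half turn about z gives the same grasp; the last joint's range is limited). The gripper opens to 85 mm and grips with 20 to 120 N. Pads are 22 mm wide; open, the fingers measure 114 mm over their backs; the gripper's body (76 mm by 85 mm) begins 54 mm behind the grasp point. The pads swing forward as they close: fully open they stand 13 mm farther back than shut.
Start: joints at [-1.286, 0.241, 0.005, 1.335, 0, 1.571], TCP at [140.481, -479.859, 215.906] pointing down, gripper open.
Joint ranges: [-2.72, 2.72], [-1.05, 1.87], [-1.09, 1.28], [-1.99, 2.15], [-1.42, 1.44], [-3.14, 3.14]. Speed limits (rad/s): [2.79, 2.79, 3.14, 3.14, 3.14, 3.14].

### API

Orientations are given as a unit quaternion [w, x, y, z].
In Python, from bench import status, vision, finish_job, regions_of, spot_point gives the robot as it stands. The module is installed in compiled form; this text tells all that it offers.
- The arm moves only by the tool move_arm, never from a script. Its argument "deltas" is text: rows parted by semicolons, each of 7 numbers parted by spaces: the turn, a rotation vector about the tool's x, y, z each as a share of 0.08 rad, from -1 to 1, then the shift along the tool's x, y, z each as a share of 0.025 m, from -1 to 1, then the opening, from -1 (shut) to 1 (fully open). In form: wx wy wz x y z gripper; .... A call has 1 to 20 rows; each row shifts and turns the commanded pose from where the row before left it, along the tool's axes as they then stand; what a row does not reach is not made up. A row lasts 1/8 s, in which the tool goes at most 62.5 mm and 10.7 degrees, less where a joint would pass 70% of its speed; a pose out of reach is approached as far as the arm can. A call with a number of a shift or a turn outside -1 to 1 is refused whole. A call with a gripper value outside its range is refused whole. The fingers move at their own pace and stop on an object; "grip_force" is the grip in N (left out, the last holds). Time passes only in rows, so rows that do not move let the fingers close. It gives the time, the measured TCP pose, the force, the opening and the grip force at its end, in the units of the state.
- status.sense(): the state, without advancing time (a new reading comes with each control period).
- vision.camera(name): name is "scene" or "top" or "wrist"; returns the picture (480x640x3 uint8, red, green, blue); there is no depth.
- vision.camera_model(name): a dict with "vfov" (degrees; the focal length in pixels is half the picture's height over the tangent of half this angle, whatever the lens; pixels are square), "cx", "cy" (the principal point, pixels), "R" (3x3) and "t" (3): a world point X has camera coordinates R X + t; the wrist camera has in their place "tool_from_camera" (4x4, takes a point from camera to tool coordinates, whose origin is the TCP and whose axes are the flange's). Camera axes: x right, y down, z forward; pixel columns grow to the right and rows downward; lengths in mm; the calibration is good to about 2 mm. A picture is of the moment at which its call begins: read the wrist's pose just before it. camera_model takes no time and is no camera call.
- finish_job(): hands the job in; it is judged then, once.
Trained networks look in the newest picture that a camera, given by its name, has taken for a name from the list of things; names that differ only in an ending like _2 or _b are one class to them, and where a whole thing is asked for, a point or a joint stands for the part that bears it (a point fixed in the world has none). Each returns a list of dicts, best first, with "conf" (0 to 1); they miss things now and then, are a little off and sometimes report something else, mostly with a low value. They report only what shows in the picture. A call takes as long as a camera call.
- regions_of(label, camera): "region" (480x640 bool, what is visible of it) and "bbox" ([left, top, right, bottom] in pixels, round what is visible of it).
- spot_point(label, camera): "location" ([column, row] in pixels: a listed point, or the origin of a listed thing).
The state is a dict: "time": time; "joint_pos": joint angles; "qvel": joint speeds; "joint_efforts": joint torques, N m; "position": TCP position; "ee_rot": TCP orientation; "wrist_force": force on the tool from outside, world axes, zero at the start; "torque": the same for the moment, N m; "width": finger opening in mm; "finger_force": force on a finger pad.
Only numpy, scipy, OpenCV 4.12 (cv2) and the standard library are available. Lean on these libraries where they do the work, as an engineer would, in place of code of your own. Each camera call takes 0.05 s, during which the arm holds its last target. There are 200 camera calls.

### The job

Slide the clear guard of the self-serve case fully open, then stand the fallen tea caddy up on the worktop, lid on top, and let go of it there. Take it again from above, lower it into the open half of the case so that it stands upright on the case's floor, and slide the guard fully shut over it. Do not shift or tip the sweet bowl, the mug, the toothpick glass or the plate.

Things in the scene. Friction and masses are not known exactly. Their poses are not given: they have to be found in the camera images.
- case: fixed clear case with wooden base and metal frame, 170 (its x) x 340 (y) x 162 mm high, turned a little. Origin: centre of underside; x away from the robot, y left, z up. Walls' inner faces lie at x = +-77, y = +-162 mm; metal rails along the front and back top edges. Right half (y < 0): fixed clear pane on top, bowl below. Left half (y > 0): the bay under the guard. No wall between the halves
- bay (a point): centre of the bay's inner floor (case y = +90 mm, 12 mm above the worktop); axes as the case. With the guard fully open the opening above is 150 mm along x and 155 mm along y (84 mm to the right of this point, 71 to the left); the rails' tops are 150 mm above this point, the guard's underside 143 mm
- guard (a joint): the sliding guard, a clear pane with metal edges, 148 (x) x 172 (y) mm, on top of the case: 0 = fully shut over the bay, 0.16 m = fully open, slid along the case's -y (to the right) over the fixed pane. Sliding friction about 1.5 N; stays where it is left; has a stop at both ends. A microwave (250 mm high) stands close behind the case
- guard_grip (a point): centre of the black pull bar that stands up from the middle of the guard: 14 mm thick along the case's y (the sliding direction), 80 mm long along x, 32 mm tall; this point is 15 mm below the bar's top and 20 mm above the pane; axes as the case
- caddy: loose green square tin with brass lid and pale labels: body 56 x 56 x 112 mm, lid 50 x 50 x 14 mm, 128 mm long in all, 0.14 to 0.26 kg. It lies on a side at the start, lid to the robot's left. Its x runs from foot to lid; origin: middle of the length on the face that is undermost at the start; z up while it lies (the tin's axis is at z = 28 mm); upright, its x points up
- caddy_foot (a point): centre of the caddy's foot face, on its long axis (axes as the caddy)
- caddy_lid (a point): centre of the caddy's lid top, on its long axis, 128 mm from the foot
- sweet_bowl: white bowl of sweets, 110 mm across, 55 mm high, loose on the case's floor under the fixed pane; origin centre of underside
- mug: loose navy mug, 81 mm high, 111 mm over the handle, at the right; origin at its underside; leave alone
- toothpick_glass: loose glass of toothpicks, 61 mm across, 72 mm high, at the back; leave alone
- side_plate: loose white plate, 164 mm across, 19 mm high, at the left; leave alone. The worktop between the case and this plate is free but for the caddy

How it is judged:
By the outcome, as a careful person would: the job done as asked, in the order asked, and still so for the second after the job is handed in, with the robot touching nothing.
It also fails if it takes over 72 s, if anything falls off the work surface, if the arm or the gripper's body presses on something with over 40 N, if the wrist force passes 120 N, or if a joint passes its speed limit or range.

## Working session

There is one attempt and no reset: what is moved stays moved. The work goes in short steps, Python scripts to look and compute and a tool call to move; the robot and the scene stay as the last step left them, time stands still between calls to the robot, and variables do not carry over. Pictures are saved under pics/ and viewed, at most 10 in all, crops included, and the job is handed in when it is done.

Besides the shell and the picture viewer there is one more tool, called after "Emit:" as name(argument=value, ...) on one line, values as JSON. move_arm: Moves the arm, as the interface text tells. Its arguments: {"type":"object","properties":{"deltas":{"type":"string"},"grip_force":{"type":"number"}},"required":["deltas"]}

```bash
mkdir -p pics
cat > h.py <<'E'
import numpy as np, cv2
from bench import status, vision, finish_job, regions_of, spot_point
from scipy.spatial.transform import Rotation as Ro
def K(m):
    f=240/np.tan(np.radians(m['vfov'])/2); return f
def ray(cam,px,st=None):
    m=vision.camera_model(cam); f=K(m)
    d=np.array([(px[0]-m['cx'])/f,(px[1]-m['cy'])/f,1.])
    if cam=='wrist':
        T=np.array(m['tool_from_camera']); w,x,y,z=st['ee_rot']; R=Ro.from_quat([x,y,z,w]).as_matrix()
        return R@T[:3,3]+np.array(st['position']), R@T[:3,:3]@d
    R=np.array(m['R']);t=np.array(m['t'])
    return -R.T@t, R.T@d
def atz(cam,px,z,st=None):
    o,d=ray(cam,px,st); return o+d*(z-o[2])/d[2]
def tri(a,b):
    (o1,d1),(o2,d2)=a,b
    s=np.linalg.lstsq(np.c_[d1,-d2],o2-o1,rcond=None)[0]
    p,q=o1+s[0]*d1,o2+s[1]*d2
    return (p+q)/2,np.linalg.norm(p-q)
def shot(cam,name=None):
    im=vision.camera(cam)
    if name: cv2.imwrite('pics/'+name+'.png',im[:,:,::-1])
    return im
E
python3 - <<'E'
from h import *
np.set_printoptions(precision=1,suppress=True)
print(status.sense())
for c in('scene','top'):
    m=vision.camera_model(c);print(c,m['vfov'],ray(c,(320,240)),m.get('distortion'),m.keys())
shot('scene','s0');shot('top','t0')
for l in ['guard_grip','caddy_foot','caddy_lid','caddy','case','bay','sweet_bowl','mug','toothpick_glass','side_plate']:
    o={}
    for c in('scene','top'):
        r=spot_point(l,c)
        if r: o[c]=r[0]['location'];print(l,c,np.array(r[0]['location']),round(r[0]['conf'],2))
    if len(o)==2: print('   ',tri(ray('scene',o['scene']),ray('top',o['top'])))
print(status.sense()['time'])
E
```

```text
{'time': 0.0, 'joint_pos': array([-1.3,  0.2,  0. ,  1.3,  0. ,  1.6]), 'qvel': array([-0., -0., -0.,  0., -0.,  0.]), 'joint_efforts': array([  0. , -37.2,  25.2,   0. ,   0. ,   0. ]), 'position': array([ 140.3, -479.2,  215. ]), 'ee_rot': array([-0. ,  1. ,  0.1, -0. ]), 'wrist_force': array([-0.2, -0.3,  0.2]), 'torque': array([0., 0., 0.]), 'finger_force': 0.0, 'width': 85.39175949196533}
scene 51.77120296972117 (array([-1027.5,   385.1,  1039.7]), array([ 0.8, -0.2, -0.5])) None dict_keys(['vfov', 'cx', 'cy', 'R', 't'])
top 53.11962086833466 (array([-375.7,  229.7, 1299.1]), array([ 0.6, -0.1, -0.8])) None dict_keys(['vfov', 'cx', 'cy', 'R', 't'])
guard_grip top [379.  220.5] 0.78
caddy_foot scene [285.5 281. ] 0.59
caddy_foot top [272.7 293.9] 0.86
    (array([434.7, 177.9,  33.1]), np.float64(11.284519265044294))
caddy_lid scene [254.8 275. ] 0.74
caddy_lid top [237.1 284.9] 0.83
    (array([497.3, 280.5,  31.8]), np.float64(9.83694496781943))
caddy scene [270.6 283.6] 0.56
caddy top [252.1 299.3] 0.9
    (array([428.8, 237.7,  35.1]), np.float64(22.064628146622656))
case scene [387.2 264.3] 0.61
bay top [362.5 256.2] 0.88
mug scene [468.6 269.8] 0.79
toothpick_glass scene [308.4 257.3] 0.79
toothpick_glass top [297.4 247.3] 0.74
    (array([607. ,  60.1,  14.6]), np.float64(12.790928928548652))
side_plate scene [181.3 297. ] 0.78
side_plate top [155.5 322.6] 0.89
    (array([439. , 540.7,  13. ]), np.float64(8.05804561656292))
1.1
```

View pics/t0.png

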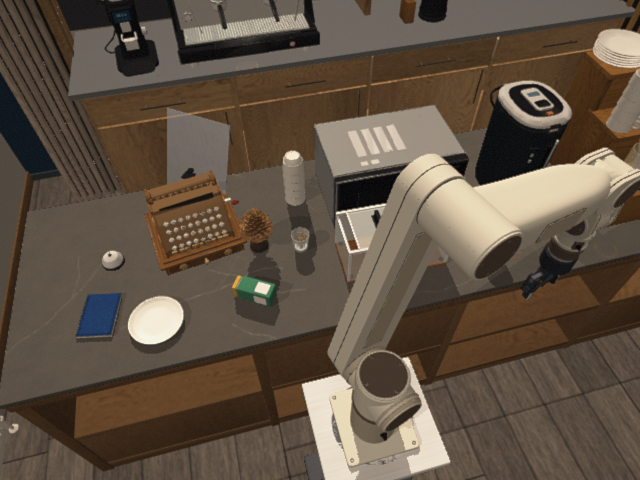

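View pics/s0.png

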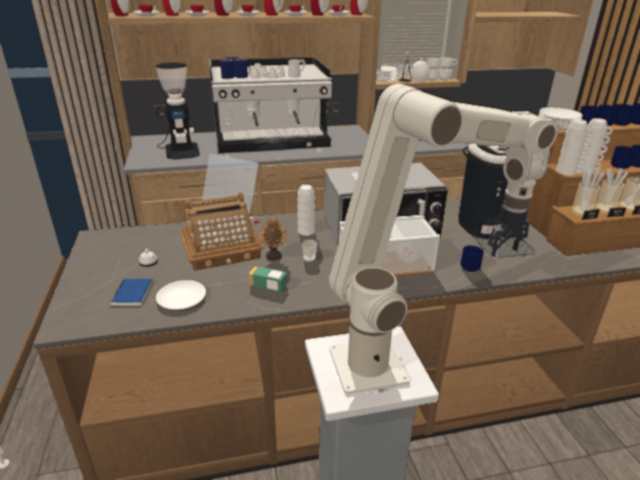

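```bash
cat >> h.py <<'E'
def plan(p,yaw=None,Rt=None,n=None,st=None,g=1,rate=.95):
    """rows from the measured (or given) pose to TCP p; tool-down yaw = world angle of tool x; returns pose"""
    st=st or status.sense(); w,x,y,z=st['ee_rot']; R0=Ro.from_quat([x,y,z,w])
    if Rt is None: Rt=R0 if yaw is None else down(yaw)
    rv=(R0.inv()*Rt).as_rotvec(); dp=R0.inv().apply(np.array(p)-np.array(st['position']))
    N=n or int(max(1,np.ceil(max(np.abs(rv).max()/.08,np.abs(dp).max()/25)/rate)))
    while 1:
        A=sum(Ro.from_rotvec(rv*k/N).as_matrix() for k in range(N)); d=np.linalg.solve(A,dp)
        if np.abs(d).max()<=25*rate+1e-6 or n: break
        N+=1
    print('N',N,'row:',' '.join('%.3f'%v for v in np.r_[rv/N/.08,d/25]),g)
    q=Rt.as_quat(); return dict(position=np.array(p,float),ee_rot=[q[3],*q[:3]])
def down(yaw): return Ro.from_euler('z',yaw)*Ro.from_euler('x',np.pi)
def say(st=None):
    st=st or status.sense(); w,x,y,z=st['ee_rot'];R=Ro.from_quat([x,y,z,w]).as_matrix()
    print('t%.2f'%st['time'],'p',np.round(st['position'],1),'yaw',round(np.arctan2(R[1,0],R[0,0]),4),'tilt',np.round(R[:2,2],3),'F',np.round(st['wrist_force'],1),'w',round(st['width'],1),'ff',st['finger_force'],'j',np.round(st['joint_pos'],2));return st
E
python3 - <<'E'
from h import *
np.set_printoptions(precision=3,suppress=True)
st=say();print(np.array(vision.camera_model('wrist')['tool_from_camera']),vision.camera_model('wrist')['vfov'])
f=atz('top',(272.7,293.9),28);l=atz('top',(237.1,284.9),28);print(f,l,np.linalg.norm(f-l))
f=atz('scene',(285.5,281),28);l=atz('scene',(254.8,275),28);print(f,l,np.linalg.norm(f-l))
print('bay',atz('top',(362.5,256.2),12),'grip',atz('top',(379,220.5),180),'plate',atz('top',(155.5,322.6),0))
for z in(380,):
  for yaw in(st and 0,): 
    plan((430,-20,z)); plan((430,-20,z),yaw=0)
E
```

```text
t1.10 p [ 140.5 -479.9  215.9] yaw 0.2848 tilt [-0. -0.] F [-0.  -0.9 -0.3] w 85.3 ff 0.0 j [-1.29  0.24  0.01  1.34 -0.    1.57]
[[   0.      -0.948   -0.32    82.994]
 [   1.       0.       0.       0.173]
 [  -0.      -0.32     0.948 -158.646]
 [   0.       0.       0.       1.   ]] 60.42994430591693
[439.468 183.203  28.   ] [501.298 285.463  28.   ] 119.49960494254329
[440.023 171.482  28.   ] [500.804 275.408  28.   ] 120.39467924579752
bay [ 517.878 -135.682   12.   ] grip [ 518.734 -178.647  180.   ] plate [448.434 547.987   0.   ]
N 18 row: 0.000 0.000 0.000 0.905 -0.800 -0.365 1
N 18 row: 0.000 0.000 0.198 0.792 -0.917 -0.365 1
```

Run:
```python
from h import *
plan((520,-190,390),yaw=0)
```

```text
N 19 row: 0.000 0.000 0.187 0.884 -0.486 -0.366 1
```

Emit:
move_arm(deltas="0 0 0.187 0.884 -0.486 -0.366 1; 0 0 0.187 0.884 -0.486 -0.366 1; 0 0 0.187 0.884 -0.486 -0.366 1; 0 0 0.187 0.884 -0.486 -0.366 1; 0 0 0.187 0.884 -0.486 -0.366 1; 0 0 0.187 0.884 -0.486 -0.366 1; 0 0 0.187 0.884 -0.486 -0.366 1; 0 0 0.187 0.884 -0.486 -0.366 1; 0 0 0.187 0.884 -0.486 -0.366 1; 0 0 0.187 0.884 -0.486 -0.366 1; 0 0 0.187 0.884 -0.486 -0.366 1; 0 0 0.187 0.884 -0.486 -0.366 1; 0 0 0.187 0.884 -0.486 -0.366 1; 0 0 0.187 0.884 -0.486 -0.366 1; 0 0 0.187 0.884 -0.486 -0.366 1; 0 0 0.187 0.884 -0.486 -0.366 1; 0 0 0.187 0.884 -0.486 -0.366 1; 0 0 0.187 0.884 -0.486 -0.366 1; 0 0 0.187 0.884 -0.486 -0.366 1; 0 0 0 0 0 0 1")

```text
time: 3.6
position: [521.2, -189.0, 389.5]
ee_rot: [0.0, 1.0, 0.001, 0.0]
wrist_force: [-0.1, -0.1, -0.0]
width: 85.5
finger_force: 0.0
```

Run:
```python
from h import *
np.set_printoptions(precision=1,suppress=True)
st=say();shot('wrist','w1');shot('top')
for l,z in [('guard_grip',170),('bay',12),('case',0),('sweet_bowl',12),('caddy_foot',28),('caddy_lid',28)]:
    for c in('wrist','top'):
        for r in spot_point(l,c)[:1]: print(l,c,np.array(r['location']),round(r['conf'],2),atz(c,r['location'],z,st))
```

```text
t3.60 p [ 521.2 -189.   389.5] yaw 0.0028 tilt [ 0. -0.] F [-0.1 -0.1 -0. ] w 85.5 ff 0.0 j [-0.3  0.4  0.6  1.8  0.   2.8]
guard_grip wrist [137.1  78.6] 0.68 [617. -24. 170.]
guard_grip top [380.6 218.8] 0.6 [ 532.1 -189.4  170. ]
bay wrist [323.7 189.7] 0.61 [ 485.2 -182.4   12. ]
case top [390.6 253.9] 0.81 [ 510.9 -233.8    0. ]
caddy_foot wrist [ 46.3 225.8] 0.81 [438.9 184.6  28. ]
caddy_foot top [269.2 292.8] 0.71 [446.2 193.   28. ]
caddy_lid top [237.3 286.3] 0.78 [495.9 285.6  28. ]
```

View pics/w1.png

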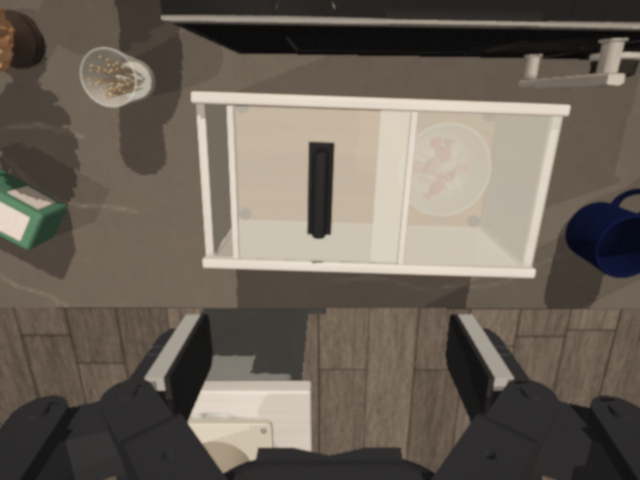

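Run:
```python
from h import *
np.set_printoptions(precision=1,suppress=True)
st=say();im=cv2.imread('pics/w1.png')
P=[atz('wrist',p,162,st) for p in [(191,94),(569,105),(535,275),(203,266)]]
for p in P:print(p)
for i in range(4):print(np.linalg.norm(P[i]-P[(i+1)%4]),end=' ')
c=np.mean(P,0);y=(P[0]-P[1])+(P[3]-P[2]);phi=np.arctan2(-y[0],y[1]);print('\nc',c,'phi',phi)
m=(im[130:250,290:350].max(2)<60).astype(np.uint8);n,l,s,ce=cv2.connectedComponentsWithStats(m);i=1+s[1:,4].argmax();print(s[i]+[290,130,0,0,0])
ys,xs=np.where(l==i)
for r in range(ys.min(),ys.max()+1,8):print(r+130,xs[ys==r].min()+290,xs[ys==r].max()+290)
e=np.array([-np.sin(phi),np.cos(phi)])
for p in [(321,145),(320,236)]:print(atz('wrist',p,194,st))
```

```text
t4.30 p [ 519.8 -189.8  389.8] yaw 0.0004 tilt [ 0. -0.] F [ 0.2 -0.5 -0.6] w 85.8 ff 0.0 j [-0.3  0.4  0.6  1.8  0.   2.8]
[603.4 -67.4 162. ]
[ 594.4 -404.8  162. ]
[ 428.2 -401.1  162. ]
[437.8 -62.  162. ]
337.53551929711836 166.2381853306098 339.1731300112916 165.6623240626651 
c [ 515.9 -233.8  162. ] phi -0.027626710569814555
[ 309  144   24   93 1970]
144 311 331
152 310 332
160 310 331
168 310 331
176 310 331
184 310 330
192 310 330
200 309 330
208 309 330
216 309 329
224 309 329
232 309 328
[ 562.6 -183.2  194. ]
[ 481.2 -181.9  194. ]
```

```bash
python3 -c "
import cv2;im=cv2.imread('pics/w1.png')[80:290,180:580];cv2.imwrite('pics/w1c.png',cv2.resize(im,(800,420),interpolation=cv2.INTER_CUBIC))"
```

```text
(no output)
```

View pics/w1c.png

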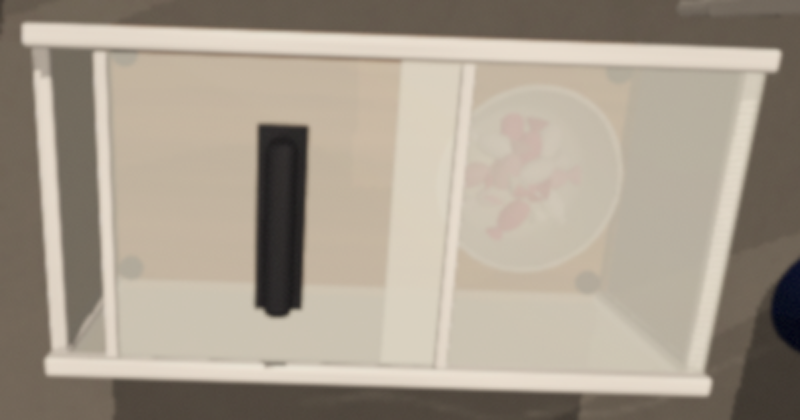

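Run:
```python
from h import *
np.set_printoptions(precision=1,suppress=True)
st=say()
for z in(190,195,200):print(atz('wrist',(319.8,191),z,st))
a=plan((519,-182.5,250),yaw=-.0276)
plan((519,-182.5,185),yaw=-.0276,st=a)
```

```text
t4.30 p [ 519.8 -189.8  389.8] yaw 0.0004 tilt [ 0. -0.] F [ 0.2 -0.5 -0.6] w 85.8 ff 0.0 j [-0.3  0.4  0.6  1.8  0.   2.8]
[ 522.  -181.9  190. ]
[ 523.1 -182.   195. ]
[ 524.2 -182.1  200. ]
N 6 row: 0.000 -0.000 0.058 -0.006 -0.049 0.932 1
N 3 row: 0.000 0.000 0.000 -0.000 -0.000 0.867 1
```

Emit:
move_arm(deltas="0 0 0.058 0 -0.05 0.93 1; 0 0 0.058 0 -0.05 0.93 1; 0 0 0.058 0 -0.05 0.93 1; 0 0 0.058 0 -0.05 0.93 1; 0 0 0.058 0 -0.05 0.93 1; 0 0 0.058 0 -0.05 0.93 1; 0 0 0 0 0 0.87 1; 0 0 0 0 0 0.87 1; 0 0 0 0 0 0.87 1; 0 0 0 0 0 0 -1; 0 0 0 0 0 0 -1; 0 0 0 0 0 0 -1; 0 0 0 0 0 0 -1; 0 0 0 0 0 0 -1; 0 0 0 0 0 0 -1", grip_force=25)

```text
time: 6.18
position: [520.0, -182.3, 185.2]
ee_rot: [0.0, 1.0, -0.014, 0.0]
wrist_force: [-0.5, 0.3, 0.7]
width: 0.1
finger_force: 0.0
```

Run:
```python
from h import *
say();shot('wrist','w2')
```

```text
t6.17 p [ 520.  -182.3  185.2] yaw -0.0273 tilt [ 0. -0.] F [-0.5  0.3  0.7] w 0.1 ff 0.0 j [-0.34  0.36  0.08  1.3  -0.    2.83]
```

View pics/w2.png

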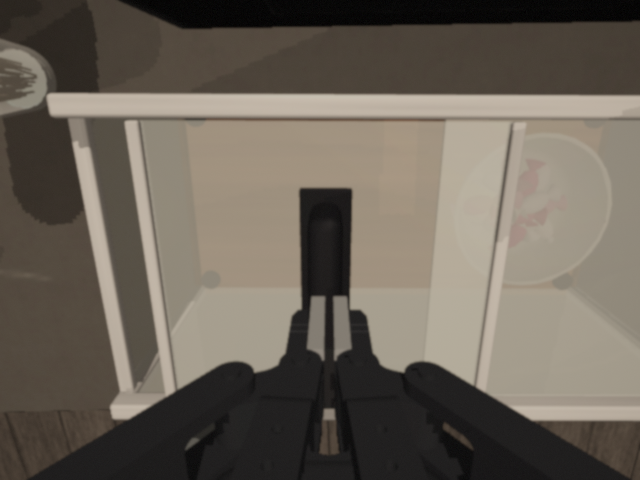

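Run:
```python
from h import *
np.set_printoptions(precision=1,suppress=True)
st=status.sense()
q=down(0).as_quat();s1=dict(position=[520,-189.5,389.8],ee_rot=[q[3],*q[:3]])
for n,a,b in [('backL',(191,94),(48,95)),('frontL',(203,266),(113,417)),('flange far',(321,143),(325.5,188.5)),('bar far',(321,149),(326,204)),('bowl c',(447,169),(532,209)),('railback inner L',(207,103.5),(70,118))]:
    print(n,*tri(ray('wrist',a,s1),ray('wrist',b,st)))
```

```text
backL [604.8 -67.1 161.9] 2.356449729968885
frontL [437.5 -61.  160.4] 0.3019977071025573
flange far [ 558.8 -181.8  142. ] 0.1959378231403862
bar far [ 555.1 -182.1  158.4] 0.22306224061970525
bowl c [ 517.5 -334.3   45.3] 0.8627964379653025
railback inner L [596.6 -85.8 181. ] 1.2334454539702984
```

Emit:
move_arm(deltas="0 0 0 0 0 0 -0.1; 0 0 0 0 0 0 -0.1; 0 0 0 0 0 0 -0.1; 0 0 0 0 0 0.2 -0.1; 0 0 0 0 0 0.2 -0.1; 0 0 0 0 0 0 -1; 0 0 0 0 0 0 -1; 0 0 0 0 0 0 -1; 0 0 0 0 0 0 -1")

```text
time: 7.35
position: [519.6, -182.0, 174.7]
ee_rot: [-0.0, 1.0, -0.014, -0.0]
wrist_force: [-0.7, 0.5, -3.0]
width: 13.1
finger_force: 25.7
```

Emit:
move_arm(deltas="0 0 0 0 0.4 0 -1; 0 0 0 0 0.6 0 -1; 0 0 0 0 0.6 0 -1; 0 0 0 0 0.6 0 -1; 0 0 0 0 0.6 0 -1; 0 0 0 0 0.6 0 -1; 0 0 0 0 0.6 0 -1; 0 0 0 0 0.4 0 -1; 0 0 0 0 0.3 0 -1; 0 0 0 0 0.2 0 -1; 0 0 0 0 0.1 0 -1; 0 0 0 0 0 0 -1")

```text
time: 8.85
position: [515.7, -307.9, 174.7]
ee_rot: [0.0, 1.0, -0.014, -0.001]
wrist_force: [-6.3, 0.4, -3.5]
width: 12.7
finger_force: 25.5
```

Emit:
move_arm(deltas="0 0 0 0 0.15 0 -1; 0 0 0 0 0.15 0 -1; 0 0 0 0 0.1 0 -1; 0 0 0 0 0 0 -1")

```text
time: 9.35
position: [515.5, -313.0, 174.7]
ee_rot: [-0.004, 1.0, -0.012, -0.001]
wrist_force: [-5.5, 11.9, -0.6]
width: 12.5
finger_force: 25.9
```

Run:
```python
from h import *
np.set_printoptions(precision=1,suppress=True)
st=say();shot('wrist','w3')
for l in('caddy','guard_grip','bay'):
    r=spot_point(l,'wrist')
    if r: print(l,r[0]['location'],r[0]['conf'])
```

```text
t9.35 p [ 515.5 -313.   174.7] yaw -0.0249 tilt [-0.  0.] F [-5.5 11.9 -0.6] w 12.5 ff 25.92485010623932 j [-0.6  0.5  0.2  1.3  0.   2.6]
guard_grip [330.7, 307.5] 0.81
bay [119.6, 204.3] 0.71
```

View pics/w3.png

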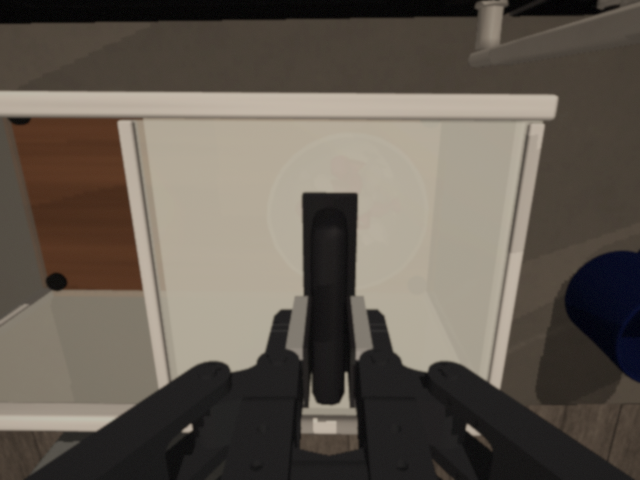

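Emit:
move_arm(deltas="0 0 0 0 0 0 0; 0 0 0 0 0 0 0; 0 0 0 0 0 0 0; 0 0 0 0 0 0 1; 0 0 0 0 0 -0.5 1; 0 0 0 0 0 -1 1; 0 0 0 0 0 -1 1; 0 0 0 0 0 -1 1; 0 0 0 0 0 -1 1")

```text
time: 10.68
position: [516.3, -317.4, 289.5]
ee_rot: [0.0, 1.0, -0.014, 0.001]
wrist_force: [0.3, 0.1, -0.1]
width: 85.3
finger_force: 0.0
```

Run:
```python
from h import *
st=say();print(np.round(st['joint_pos'],4));plan((480,240,330),yaw=1.0)
```

```text
t10.68 p [ 516.3 -317.4  289.5] yaw -0.0274 tilt [ 0.001 -0.001] F [ 0.3  0.1 -0.1] w 85.3 ff 0.0 j [-0.55  0.45  0.49  1.61 -0.    2.62]
[-0.5511  0.4504  0.4938  1.6127 -0.      2.6178]
N 24 row: 0.001 -0.000 -0.535 0.379 -0.896 -0.068 1
```

Emit:
move_arm(deltas="0 0 -0.535 0.379 -0.896 -0.068 1; 0 0 -0.535 0.379 -0.896 -0.068 1; 0 0 -0.535 0.379 -0.896 -0.068 1; 0 0 -0.535 0.379 -0.896 -0.068 1; 0 0 -0.535 0.379 -0.896 -0.068 1; 0 0 -0.535 0.379 -0.896 -0.068 1; 0 0 -0.535 0.379 -0.896 -0.068 1; 0 0 -0.535 0.379 -0.896 -0.068 1; 0 0 -0.535 0.379 -0.896 -0.068 1; 0 0 -0.535 0.379 -0.896 -0.068 1; 0 0 -0.535 0.379 -0.896 -0.068 1; 0 0 -0.535 0.379 -0.896 -0.068 1; 0 0 -0.535 0.379 -0.896 -0.068 1; 0 0 -0.535 0.379 -0.896 -0.068 1; 0 0 -0.535 0.379 -0.896 -0.068 1; 0 0 -0.535 0.379 -0.896 -0.068 1; 0 0 -0.535 0.379 -0.896 -0.068 1; 0 0 -0.535 0.379 -0.896 -0.068 1; 0 0 -0.535 0.379 -0.896 -0.068 1; 0 0 -0.535 0.379 -0.896 -0.068 1")

```text
time: 13.18
position: [526.0, 155.2, 322.7]
ee_rot: [0.0, 0.915, 0.403, 0.001]
wrist_force: [0.0, -0.4, 0.9]
width: 85.4
finger_force: 0.0
```

Emit:
move_arm(deltas="0 0 -0.535 0.379 -0.896 -0.068 1; 0 0 -0.535 0.379 -0.896 -0.068 1; 0 0 -0.535 0.379 -0.896 -0.068 1; 0 0 -0.535 0.379 -0.896 -0.068 1; 0 0 0 0 0 0 1")

```text
time: 13.8
position: [479.7, 241.3, 329.6]
ee_rot: [0.0, 0.877, 0.48, 0.001]
wrist_force: [-0.1, -1.3, 0.7]
width: 85.4
finger_force: 0.0
```

Run:
```python
from h import *
np.set_printoptions(precision=2,suppress=True)
st=say();im=shot('wrist','w4');print(st['joint_pos'])
r=regions_of('caddy','wrist')[0];print(r['bbox'],r['conf'])
for l in('caddy_foot','caddy_lid','caddy'):
    q=spot_point(l,'wrist')[0];print(l,np.array(q['location']),q['conf'],atz('wrist',q['location'],0 if l=='caddy' else 28,st))
from scipy.optimize import least_squares
J=np.array([[-1.286,.241,.005,1.335],[-.5511,.4504,.4938,1.6127],st['joint_pos'][:4]])
P=np.array([[140.48,-479.86,215.9],[516.3,-317.4,289.5],st['position']])
def f(x):
    L1,L2,h,r0,g=x;j2=J[:,1];b=j2-J[:,2]+g
    return np.r_[r0+L1*np.sin(j2)+L2*np.cos(b)-np.hypot(P[:,0],P[:,1]),h+L1*np.cos(j2)-L2*np.sin(b)-P[:,2]]
s=least_squares(f,[350,350,100,50,0]);print(s.x,s.fun)
```

```text
t13.80 p [479.7 241.3 329.6] yaw 1.0023 tilt [0. 0.] F [-0.1 -1.3  0.7] w 85.4 ff 0.0 j [0.47 0.3  0.38 1.65 0.   2.61]
[0.47 0.3  0.38 1.65 0.   2.61]
[296.8, 122.0, 349.5, 244.9] 0.55
caddy_foot [322.8 235.3] 0.72 [434.93 182.17  28.  ]
caddy_lid [324.  124.8] 0.82 [504.46 287.62  28.  ]
caddy [324.8 178.2] 0.85 [470.58 233.68   0.  ]
[ 492.84  391.03 -175.93    1.09   -0.01] [-0.    0.   -0.   -0.    0.01 -0.01]
```

View pics/w4.png

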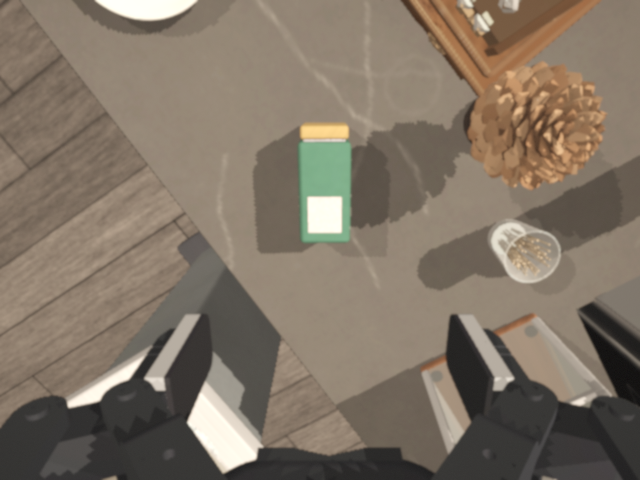

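```bash
cat >> h.py <<'E'
def tool(yaw,tilt): return Ro.from_euler('z',yaw)*Ro.from_euler('y',-tilt)*Ro.from_euler('x',np.pi)
def tcp(g,R): return np.array(g,float)+5*R.as_matrix()[:,2]
E
python3 - <<'E'
from h import *
np.set_printoptions(precision=1,suppress=True)
st=say()
for n,p,z in [('footL',(301,242),56),('footR',(351,242),56),('bodytopL',(299.5,142),56),('bodytopR',(350.5,142),56),('lidL',(301,124),53),('lidR',(348.5,124),53),('glass',(503,252),0),('glassrim',(531,252),72),('cone',(535,125),60),('typew corner',(476,92),40),('plate edge',(150,20),19)]:
    print(n,atz('wrist',p,z,st))
A=lambda p,z:atz('wrist',p,z,st)
f=(A((301,242),56)+A((351,242),56))/2;l=(A((301,124),53)+A((348.5,124),53))/2
u=l-f;print('len',np.linalg.norm(u),'yaw',np.arctan2(u[1],u[0]));th=1.006;u=np.array([np.cos(th),np.sin(th),0]);mid=(f+l)/2
E
```

```text
t14.05 p [480.6 239.4 328.5] yaw 0.9986 tilt [ 0. -0.] F [ 0.4  0.  -0.4] w 85.7 ff 0.0 j [ 0.5  0.3  0.4  1.6 -0.   2.6]
footL [416.2 194.8  56. ]
footR [463.  164.7  56. ]
bodytopL [476.  286.1  56. ]
bodytopR [520.  257.8  56. ]
lidL [487.  300.1  53. ]
lidR [527.7 273.8  53. ]
glass [609.7  30.3   0. ]
glassrim [622.7  55.1  72. ]
cone [684.8 172.1  60. ]
typew corner [654.6 229.   40. ]
plate edge [411.9 467.9  19. ]
len 126.84940660551668 yaw 1.0070996422909129
```

Run:
```python
from h import *
st=say();g=np.array([486.6,254.1,30])
R=tool(1.007,-.35);z=R.as_matrix()[:,2]
a=plan(tcp(g-80*z,R),Rt=R,st=st)
b=plan(tcp(g,R),Rt=R,st=a)
c=plan(tcp(g+[0,0,110],R),Rt=R,st=b)
R2=tool(.55,np.pi/2-.35)
d=plan(tcp([540,250,150],R2),Rt=R2,st=c)
e=plan(tcp([540,250,91],R2),Rt=R2,st=d);print(a,b,d)
```

```text
t14.05 p [480.6 239.4 328.5] yaw 0.9986 tilt [ 0. -0.] F [ 0.4  0.  -0.4] w 85.7 ff 0.0 j [ 0.46  0.3   0.38  1.65 -0.    2.61]
N 10 row: -0.001 -0.438 -0.010 0.308 -0.012 0.879 1
N 4 row: 0.000 0.000 0.000 -0.000 0.000 0.800 1
N 5 row: 0.000 0.000 0.000 -0.302 0.000 -0.827 1
N 21 row: -0.127 0.917 0.274 0.089 0.083 0.014 1
N 3 row: 0.000 0.000 0.000 -0.739 -0.000 0.270 1
{'position': array([500.34331377, 275.83712665, 100.45295346]), 'ee_rot': [np.float64(0.08400615521357661), np.float64(0.8625211883776916), np.float64(0.47512477942454656), np.float64(-0.1525011785611607)]} {'position': array([485.68377908, 252.65085822,  25.30313644]), 'ee_rot': [np.float64(0.08400615521357661), np.float64(0.8625211883776916), np.float64(0.47512477942454656), np.float64(-0.1525011785611607)]} {'position': array([544.00419137, 252.4549906 , 148.28551096]), 'ee_rot': [np.float64(-0.1556490121244381), np.float64(0.7886303188013964), np.float64(0.22251095252803543), np.float64(0.5516561259489111)]}
```

Emit:
move_arm(deltas="0 -0.438 -0.01 0.308 -0.012 0.879 1; 0 -0.438 -0.01 0.308 -0.012 0.879 1; 0 -0.438 -0.01 0.308 -0.012 0.879 1; 0 -0.438 -0.01 0.308 -0.012 0.879 1; 0 -0.438 -0.01 0.308 -0.012 0.879 1; 0 -0.438 -0.01 0.308 -0.012 0.879 1; 0 -0.438 -0.01 0.308 -0.012 0.879 1; 0 -0.438 -0.01 0.308 -0.012 0.879 1; 0 -0.438 -0.01 0.308 -0.012 0.879 1; 0 -0.438 -0.01 0.308 -0.012 0.879 1; 0 0 0 0 0 0 1")

```text
time: 15.42
position: [498.9, 275.4, 97.6]
ee_rot: [0.084, 0.862, 0.475, -0.156]
wrist_force: [0.5, 0.4, -0.0]
width: 85.2
finger_force: 0.0
```

Run:
```python
from h import *
st=say();g=np.array([486.6,254.1,30]);shot('wrist','w5')
R=tool(1.007,-.35)
plan(tcp(g,R),Rt=R,st=st)
```

```text
t15.43 p [498.9 275.4  97.6] yaw 1.0084 tilt [-0.189 -0.292] F [ 0.5  0.4 -0. ] w 85.2 ff 0.0 j [ 0.58  0.73  0.41  1.58 -0.14  2.74]
N 4 row: -0.011 0.017 0.004 0.003 0.012 0.770 1
```

View pics/w5.png

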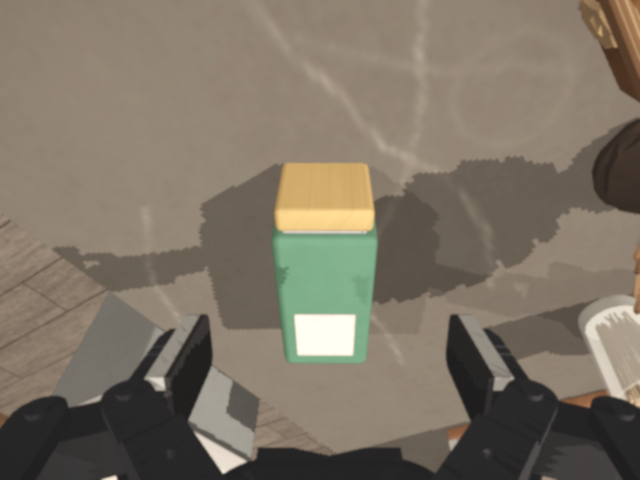

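Emit:
move_arm(deltas="0 0 0 0 0 0.78 1; 0 0 0 0 0 0.78 1; 0 0 0 0 0 0.78 1; 0 0 0 0 0 0.78 1; 0 0 0 0 0 0 -1; 0 0 0 0 0 0 -1; 0 0 0 0 0 0 -1; 0 0 0 0 0 0 -1; 0 0 0 0 0 0 -1", grip_force=50)

```text
time: 16.6
position: [486.9, 254.9, 29.2]
ee_rot: [0.084, 0.863, 0.476, -0.151]
wrist_force: [0.2, 0.9, 6.6]
width: 54.3
finger_force: 53.4
```

Emit:
move_arm(deltas="0 0 0 -0.3 0 -0.83 -1; 0 0 0 -0.3 0 -0.83 -1; 0 0 0 -0.3 0 -0.83 -1; 0 0 0 -0.3 0 -0.83 -1; 0 0 0 -0.3 0 -0.83 -1; 0 0 0 0 0 0 -1")

```text
time: 17.35
position: [487.1, 255.1, 139.2]
ee_rot: [0.083, 0.863, 0.476, -0.151]
wrist_force: [0.1, 0.3, -1.8]
width: 54.6
finger_force: 53.2
```

Run:
```python
from h import *
st=say()
R2=tool(.55,np.pi/2-.35)
d=plan(tcp([540,250,155],R2),Rt=R2,st=st)
```

```text
t17.35 p [487.1 255.1 139.2] yaw 1.0076 tilt [-0.18  -0.287] F [ 0.1  0.3 -1.8] w 54.6 ff 53.23320508003235 j [ 0.57  0.65  0.37  1.61 -0.15  2.72]
N 21 row: -0.128 0.915 0.274 0.084 0.085 0.010 1
```

Emit:
move_arm(deltas="-0.128 0.915 0.274 0.084 0.085 0.01 -1; -0.128 0.915 0.274 0.084 0.085 0.01 -1; -0.128 0.915 0.274 0.084 0.085 0.01 -1; -0.128 0.915 0.274 0.084 0.085 0.01 -1; -0.128 0.915 0.274 0.084 0.085 0.01 -1; -0.128 0.915 0.274 0.084 0.085 0.01 -1; -0.128 0.915 0.274 0.084 0.085 0.01 -1; -0.128 0.915 0.274 0.084 0.085 0.01 -1; -0.128 0.915 0.274 0.084 0.085 0.01 -1; -0.128 0.915 0.274 0.084 0.085 0.01 -1; -0.128 0.915 0.274 0.084 0.085 0.01 -1; -0.128 0.915 0.274 0.084 0.085 0.01 -1; -0.128 0.915 0.274 0.084 0.085 0.01 -1; -0.128 0.915 0.274 0.084 0.085 0.01 -1; -0.128 0.915 0.274 0.084 0.085 0.01 -1; -0.128 0.915 0.274 0.084 0.085 0.01 -1; -0.128 0.915 0.274 0.084 0.085 0.01 -1; -0.128 0.915 0.274 0.084 0.085 0.01 -1; -0.128 0.915 0.274 0.084 0.085 0.01 -1; 0 0 0 0 0 0 -1")

```text
time: 19.85
position: [536.0, 252.5, 143.2]
ee_rot: [-0.134, 0.823, 0.256, 0.488]
wrist_force: [-0.1, 0.3, -2.7]
width: 54.3
finger_force: 53.3
```

Run:
```python
from h import *
st=say()
R2=tool(.55,np.pi/2-.35)
d=plan(tcp([540,250,155],R2),Rt=R2,st=st)
plan(tcp([540,250,95],R2),Rt=R2,st=d)
```

```text
t19.85 p [536.  252.5 143.2] yaw 0.64 tilt [0.735 0.471] F [-0.1  0.3 -2.7] w 54.3 ff 53.29160749912262 j [ 0.33  0.22 -1.05 -0.76  0.21  2.99]
N 3 row: -0.085 0.662 0.177 0.159 0.061 0.021 1
N 3 row: 0.000 0.000 0.000 -0.751 -0.000 0.274 1
```

Run:
```python
from h import *
np.set_printoptions(precision=1,suppress=True)
st=say()
q=down(.9986).as_quat();s4=dict(position=[480.,240.3,329.],ee_rot=[q[3],*q[:3]])
for z in(0,40):print(atz('wrist',(405,0),z,s4),atz('wrist',(476,92),z,s4),'top',atz('top',(165,272),z),atz('top',(245,240),z))
R2=tool(.583,np.pi/2-.35)
w,x,y,z=st['ee_rot'];R0=Ro.from_quat([x,y,z,w])
d=plan(tcp([556,366,155],R0),Rt=R0,st=st)
e=plan(tcp([556,366,150],R2),Rt=R2,st=d)
plan(tcp([556,366,95],R2),Rt=R2,st=e)
```

```text
t19.85 p [536.  252.5 143.2] yaw 0.64 tilt [0.7 0.5] F [-0.1  0.3 -2.7] w 54.3 ff 53.29160749912262 j [ 0.3  0.2 -1.1 -0.8  0.2  3. ]
[643.3 346.1   0. ] [665.3 223.7   0. ] top [632.4 509.   -0. ] [698.1 232.8   0. ]
[633.6 343.2  40. ] [653.8 230.8  40. ] top [601.3 500.4  40. ] [665.  232.7  40. ]
N 4 row: 0.000 0.000 0.000 0.512 -0.832 0.674 1
N 3 row: 0.041 0.664 0.120 -0.049 -0.002 0.029 1
N 3 row: 0.000 0.000 0.000 -0.689 -0.000 0.251 1
```

Run:
```python
from h import *
st=say()
R2=tool(.85,np.pi/2-.35)
w,x,y,z=st['ee_rot'];R0=Ro.from_quat([x,y,z,w])
d=plan(tcp([550,355,155],R0),Rt=R0,st=st)
e=plan(tcp([550,355,150],R2),Rt=R2,st=d)
plan(tcp([550,355,95],R2),Rt=R2,st=e)
```

```text
t19.85 p [536.  252.5 143.2] yaw 0.64 tilt [0.735 0.471] F [-0.1  0.3 -2.7] w 54.3 ff 53.29160749912262 j [ 0.33  0.22 -1.05 -0.76  0.21  2.99]
N 4 row: 0.000 0.000 0.000 0.457 -0.773 0.578 1
N 4 row: 0.789 0.508 -0.259 -0.037 -0.013 0.021 1
N 3 row: 0.000 0.000 0.000 -0.689 0.000 0.251 1
```

Emit:
move_arm(deltas="0 0 0 0.457 -0.773 0.578 -1; 0 0 0 0.457 -0.773 0.578 -1; 0 0 0 0.457 -0.773 0.578 -1; 0 0 0 0.457 -0.773 0.578 -1; 0.789 0.508 -0.259 -0.037 -0.013 0.021 -1; 0.789 0.508 -0.259 -0.037 -0.013 0.021 -1; 0.789 0.508 -0.259 -0.037 -0.013 0.021 -1; 0.789 0.508 -0.259 -0.037 -0.013 0.021 -1; 0 0 0 0 0 0 -1")

```text
time: 20.98
position: [556.6, 358.4, 151.4]
ee_rot: [-0.235, 0.746, 0.337, 0.524]
wrist_force: [-0.3, -0.2, -1.7]
width: 54.6
finger_force: 53.7
```

Run:
```python
from h import *
st=say();shot('wrist','w6');shot('top','t6')
a=cv2.imread('pics/w6.png');b=cv2.imread('pics/t6.png')[180:360,130:370];cv2.imwrite('pics/c6.png',np.hstack([cv2.resize(a,(400,300)),cv2.resize(b,(400,300))]))
w,x,y,z=st['ee_rot'];R0=Ro.from_quat([x,y,z,w]);print(R0.as_matrix().round(3))
R2=tool(.85,np.pi/2-.35)
e=plan(tcp([550,355,110],R2),Rt=R2,st=st)
```

```text
t20.98 p [556.6 358.4 151.4] yaw 0.8549 tilt [0.623 0.704] F [-0.3 -0.2 -1.7] w 54.6 ff 53.65143299102783 j [ 0.36  0.46 -0.95 -1.02  0.46  2.96]
[[ 0.223  0.75   0.623]
 [ 0.256 -0.662  0.704]
 [ 0.941  0.003 -0.339]]
N 2 row: 0.022 -0.025 0.010 -0.827 -0.056 0.251 1
```

View pics/c6.png

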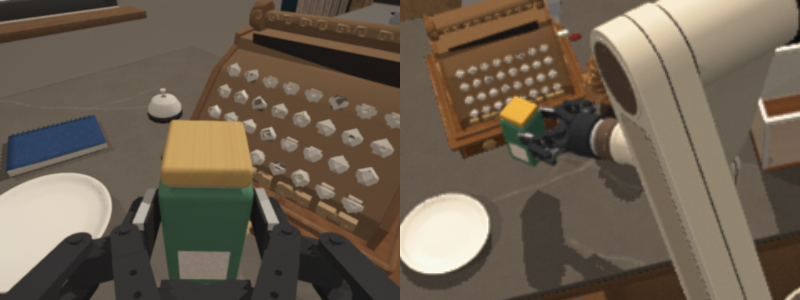

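Emit:
move_arm(deltas="0.02 -0.02 0.01 -0.76 -0.05 0.23 -1; 0.02 -0.02 0.01 -0.76 -0.05 0.23 -1; 0 0 0 -0.45 0 0.16 -1; 0 0 0 -0.09 0 0.03 -1; 0 0 0 0 0 0 -1")

```text
time: 21.7
position: [552.6, 360.2, 99.7]
ee_rot: [-0.237, 0.744, 0.339, 0.524]
wrist_force: [-0.3, -0.2, -0.7]
width: 54.5
finger_force: 53.7
```

Emit:
move_arm(deltas="0 0 0 -0.1 0 0.036 -1; 0 0 0 -0.1 0 0.036 -1; 0 0 0 -0.1 0 0.036 -1; 0 0 0 0 0 0 -1")

```text
time: 22.2
position: [552.5, 359.5, 90.8]
ee_rot: [-0.237, 0.745, 0.339, 0.524]
wrist_force: [0.2, -0.8, -1.4]
width: 54.4
finger_force: 53.7
```

Emit:
move_arm(deltas="0 0 0 -0.08 0 0.03 -1; 0 0 0 0 0 0 -1")

```text
time: 22.45
position: [553.1, 360.2, 90.5]
ee_rot: [-0.238, 0.744, 0.339, 0.525]
wrist_force: [-1.2, 0.5, 4.7]
width: 54.5
finger_force: 53.9
```

```bash
python3 -c "
from h import *
say()"
```

```text
t22.45 p [553.1 360.2  90.5] yaw 0.8614 tilt [0.62  0.709] F [-1.2  0.5  4.7] w 54.5 ff 53.85706007480621 j [ 0.36  0.67 -0.97 -1.26  0.46  2.96]
```

Emit:
move_arm(deltas="0 0 0 0 0 0 -0.5; 0 0 0 0 0 0 0.5; 0 0 0 0 0 0 1; 0 0 0 0 0 0 1; 0 0 0 0 0 0 1; 0 0 0 0 0 -0.3 1; 0 0 0 0 0 -0.7 1; 0 0 0 0 0 -0.8 1; 0 0 0 0.2 0 -0.6 1; 0 0 0 0.7 0 -0.2 1; 0 0 0 0.9 0 -0.2 1; 0 0 0 0.9 0 -0.2 1; 0 0 0 0.9 0 -0.2 1; 0 0 0 0.9 0 -0.2 1; 0 0 0 0 0 0 1")

```text
time: 24.32
position: [526.7, 328.3, 226.5]
ee_rot: [-0.237, 0.744, 0.339, 0.525]
wrist_force: [-0.1, -0.6, -0.1]
width: 85.2
finger_force: 0.0
```

Run:
```python
from h import *
np.set_printoptions(precision=1,suppress=True)
st=say();shot('top')
for l in('caddy','caddy_foot','caddy_lid'):
    r=spot_point(l,'top')
    if r:print(l,np.array(r[0]['location']),r[0]['conf'],atz('top',r[0]['location'],128 if 'lid' in l else 0))
r=regions_of('caddy','top');print(r and r[0]['bbox'])
plan((552,330,340),yaw=.861+.0)
```

```text
t24.32 p [526.7 328.3 226.5] yaw 0.8632 tilt [0.6 0.7] F [-0.1 -0.6 -0.1] w 85.2 ff 0.0 j [ 0.3  0.2 -1.  -0.8  0.5  2.9]
caddy [198.9 270.7] 0.72 [608.7 400.4   0. ]
caddy_foot [209.7 279.5] 0.75 [564.5 369.9   0. ]
caddy_lid [202.5 260.4] 0.73 [547.2 369.2 128. ]
[192.7, 252.0, 223.8, 290.9]
N 17 row: 0.003 -0.898 -0.005 0.215 0.044 -0.208 1
```

Run:
```python
from h import *
plan((562,368,310),yaw=.861)
```

```text
N 17 row: 0.003 -0.898 -0.005 0.241 0.003 -0.095 1
```

Emit:
move_arm(deltas="0 -0.898 -0.005 0.241 0 -0.095 1; 0 -0.898 -0.005 0.241 0 -0.095 1; 0 -0.898 -0.005 0.241 0 -0.095 1; 0 -0.898 -0.005 0.241 0 -0.095 1; 0 -0.898 -0.005 0.241 0 -0.095 1; 0 -0.898 -0.005 0.241 0 -0.095 1; 0 -0.898 -0.005 0.241 0 -0.095 1; 0 -0.898 -0.005 0.241 0 -0.095 1; 0 -0.898 -0.005 0.241 0 -0.095 1; 0 -0.898 -0.005 0.241 0 -0.095 1; 0 -0.898 -0.005 0.241 0 -0.095 1; 0 -0.898 -0.005 0.241 0 -0.095 1; 0 -0.898 -0.005 0.241 0 -0.095 1; 0 -0.898 -0.005 0.241 0 -0.095 1; 0 -0.898 -0.005 0.241 0 -0.095 1; 0 -0.898 -0.005 0.241 0 -0.095 1; 0 -0.898 -0.005 0.241 0 -0.095 1; 0 0 0 0 0 0 1")

```text
time: 26.82
position: [562.6, 370.8, 306.7]
ee_rot: [0.002, 0.909, 0.417, -0.001]
wrist_force: [-0.2, 0.1, 0.9]
width: 85.4
finger_force: 0.0
```

Run:
```python
from h import *
np.set_printoptions(precision=1,suppress=True)
st=say();im=shot('wrist','w7')
for l in('caddy_lid','caddy_foot'):
    for r in spot_point(l,'wrist')[:1]: print(l,np.array(r['location']),r['conf'],atz('wrist',r['location'],128 if 'lid' in l else 0,st))
r=regions_of('caddy','wrist');print(r and r[0]['bbox'])
h=cv2.cvtColor(im,cv2.COLOR_RGB2HSV);m=cv2.inRange(h,(12,90,130),(28,255,255));m[330:]=0
n,l,s,c=cv2.connectedComponentsWithStats(m);o=np.argsort(-s[1:,4])[:3]+1
for i in o:
    ct=cv2.findContours((l==i).astype(np.uint8),0,1)[0][0];print(s[i],cv2.minAreaRect(ct),atz('wrist',c[i],128,st))
```

```text
t26.82 p [562.6 370.8 306.7] yaw 0.8596 tilt [ 0. -0.] F [-0.2  0.1  0.9] w 85.4 ff 0.0 j [ 0.6  0.6  0.8  1.8 -0.   2.9]
caddy_lid [323.3 212.6] 0.76 [551.8 363.6 128. ]
[291.5, 154.2, 355.9, 240.1]
[ 296  181   59   59 3417] ((325.0, 210.0), (58.0, 58.0), 90.0) [554.7 364.4 128. ]
[502 209  41  33 734] ((519.6937866210938, 221.11032104492188), (25.2963809967041, 48.383140563964844), 49.63546371459961) [674.1 246.7 128. ]
[392 144  91  80 424] ((437.4546813964844, 182.97430419921875), (119.75068664550781, 5.4171953201293945), 40.855377197265625) [639.5 322.1 128. ]
```

View pics/w7.png

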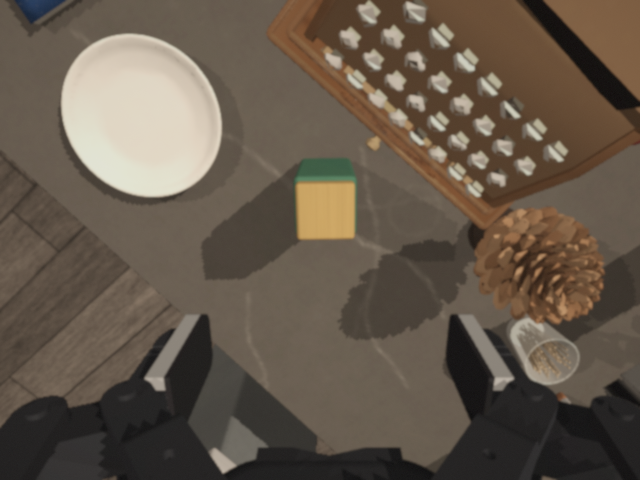

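Run:
```python
from h import *
a=plan((555,364,180),yaw=.86)
plan((555,364,87),yaw=.86,st=a)
```

```text
N 6 row: 0.010 -0.007 -0.003 -0.053 -0.013 0.880 1
N 4 row: 0.000 0.000 0.000 0.000 -0.000 0.930 1
```

Emit:
move_arm(deltas="0 0 0 -0.065 -0.01 0.88 1; 0 0 0 -0.065 -0.01 0.88 1; 0 0 0 -0.065 -0.01 0.88 1; 0 0 0 -0.065 -0.01 0.88 1; 0 0 0 -0.065 -0.01 0.88 1; 0 0 0 -0.065 -0.01 0.88 1; 0 0 0 0 0 0.93 1; 0 0 0 0 0 0.93 1; 0 0 0 0 0 0.93 1; 0 0 0 0 0 0.93 1; 0 0 0 0 0 0 -1; 0 0 0 0 0 0 -1; 0 0 0 0 0 0 -1; 0 0 0 0 0 0 -1; 0 0 0 0 0 0 -1")

```text
time: 28.9
position: [556.3, 363.6, 89.2]
ee_rot: [0.001, 0.909, 0.416, 0.004]
wrist_force: [-1.4, -0.3, 5.4]
width: 53.9
finger_force: 53.7
```

Run:
```python
from h import *
st=say()
# case centre 516,-233.8 phi -.0276 ; bay at y+88
ph=-.0276;bx,by=516-np.sin(ph)*88,-233.8+np.cos(ph)*88;print(bx,by)
p=st['position'];w=dict(position=np.array([p[0],p[1],p[2]+175]),ee_rot=st['ee_rot'])
a=plan((bx,by,262),yaw=ph,st=w)
```

```text
t28.90 p [556.3 363.6  89.2] yaw 0.8588 tilt [0.009 0.001] F [-1.4 -0.3  5.4] w 53.9 ff 53.72760529629886 j [ 0.58  0.63  0.28  1.21 -0.    2.86]
518.4284916512967 -145.83351531236696
N 20 row: 0.001 -0.005 0.554 -0.517 0.920 0.005 1
```

Emit:
move_arm(deltas="0 0 0 0 0 -0.5 -1; 0 0 0 0 0 -1 -1; 0 0 0 0 0 -1 -1; 0 0 0 0 0 -1 -1; 0 0 0 0 0 -1 -1; 0 0 0 0 0 -1 -1; 0 0 0 0 0 -1 -1; 0 0 0 0 0 -1 -1; 0 0 0 0 0 -0.6 -1; 0 0 0 0 0 0 -1")

```text
time: 30.15
position: [554.7, 363.3, 291.1]
ee_rot: [0.001, 0.909, 0.416, 0.004]
wrist_force: [-0.6, 0.7, -1.9]
width: 54.1
finger_force: 52.9
```

Emit:
move_arm(deltas="0 0 0.554 -0.517 0.92 0 -1; 0 0 0.554 -0.517 0.92 0 -1; 0 0 0.554 -0.517 0.92 0 -1; 0 0 0.554 -0.517 0.92 0 -1; 0 0 0.554 -0.517 0.92 0 -1; 0 0 0.554 -0.517 0.92 0 -1; 0 0 0.554 -0.517 0.92 0 -1; 0 0 0.554 -0.517 0.92 0 -1; 0 0 0.554 -0.517 0.92 0 -1; 0 0 0.554 -0.517 0.92 0 -1; 0 0 0.554 -0.517 0.92 0 -1; 0 0 0.554 -0.517 0.92 0 -1; 0 0 0.554 -0.517 0.92 0 -1; 0 0 0.554 -0.517 0.92 0 -1; 0 0 0.554 -0.517 0.92 0 -1; 0 0 0.554 -0.517 0.92 0 -1; 0 0 0.554 -0.517 0.92 0 -1; 0 0 0.554 -0.517 0.92 0 -1; 0 0 0.554 -0.517 0.92 0 -1; 0 0 0.554 -0.517 0.92 0 -1")

```text
time: 32.65
position: [515.1, -146.8, 288.5]
ee_rot: [0.0, 1.0, -0.015, 0.002]
wrist_force: [0.7, 0.0, -2.0]
width: 53.6
finger_force: 53.0
```

Emit:
move_arm(deltas="0 0 0 0 0 0 -1; 0 0 0 0 0 0 -1")

```text
time: 32.9
position: [516.1, -145.8, 289.1]
ee_rot: [0.0, 1.0, -0.014, 0.002]
wrist_force: [0.0, -0.1, -1.5]
width: 53.7
finger_force: 53.0
```

Run:
```python
from h import *
st=say();shot('wrist','w8')
a=plan((518.4,-145.8,285),yaw=-.0276)
```

```text
t32.90 p [ 516.1 -145.8  289.1] yaw -0.0275 tilt [ 0.005 -0.   ] F [ 0.  -0.1 -1.5] w 53.7 ff 53.01316939294338 j [-0.28  0.29  0.26  1.54  0.    2.89]
N 1 row: 0.001 -0.059 0.009 0.084 0.007 0.168 1
```

View pics/w8.png

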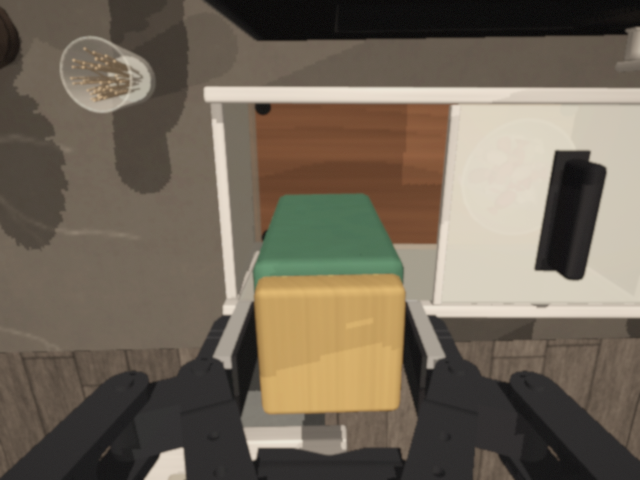

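Emit:
move_arm(deltas="0 0 0 0.09 0 0.5 -1; 0 0 0 0 0 0.95 -1; 0 0 0 0 0 0.95 -1; 0 0 0 0 0 0.95 -1; 0 0 0 0 0 0.95 -1; 0 0 0 0 0 0.95 -1; 0 0 0 0 0 0.95 -1; 0 0 0 0 0 0.5 -1; 0 0 0 0 0 0.2 -1; 0 0 0 0 0 0.1 -1; 0 0 0 0 0 0 -1")

```text
time: 34.33
position: [520.0, -146.5, 115.4]
ee_rot: [0.001, 1.0, -0.014, 0.003]
wrist_force: [0.1, -0.4, -1.8]
width: 53.5
finger_force: 53.0
```

Expected contact at about 101.

Emit:
move_arm(deltas="0 0 0 0 0 0.16 -1; 0 0 0 0 0 0.16 -1; 0 0 0 0 0 0.12 -1; 0 0 0 0 0 0 -1")

```text
time: 34.83
position: [519.3, -146.3, 103.4]
ee_rot: [0.0, 1.0, -0.014, 0.002]
wrist_force: [-0.2, -0.2, -1.3]
width: 53.5
finger_force: 53.0
```

Emit:
move_arm(deltas="0 0 0 0 0 0.1 -1; 0 0 0 0 0 0.04 -1; 0 0 0 0 0 0 -1")

```text
time: 35.2
position: [520.2, -146.4, 101.3]
ee_rot: [0.0, 1.0, -0.014, 0.004]
wrist_force: [-0.9, 0.9, 4.4]
width: 53.7
finger_force: 53.9
```

Emit:
move_arm(deltas="0 0 0 0 0 0 0.5; 0 0 0 0 0 0 0.8; 0 0 0 0 0 0 0.8; 0 0 0 0 0 0 0.8; 0 0 0 0 0 -0.3 0.8; 0 0 0 0 0 -0.6 0.8; 0 0 0 0 0 -1 0.8; 0 0 0 0 0 -1 0.8; 0 0 0 0 0 -1 0.8; 0 0 0 0 0 -1 1; 0 0 0 0 0 -1 1; 0 0 0 0 0 0 1")

```text
time: 36.7
position: [520.3, -146.7, 251.2]
ee_rot: [0.001, 1.0, -0.014, 0.006]
wrist_force: [0.7, 0.1, -0.9]
width: 85.6
finger_force: 0.0
```

Run:
```python
from h import *
np.set_printoptions(precision=1,suppress=True)
st=say();im=shot('wrist','w9')
h=cv2.cvtColor(im,cv2.COLOR_RGB2HSV);m=cv2.inRange(h,(12,90,130),(28,255,255));m[:,:220]=0;m[:,420:]=0
n,l,s,c=cv2.connectedComponentsWithStats(m);o=np.argsort(-s[1:,4])[:2]+1
for i in o:
    ct=cv2.findContours((l==i).astype(np.uint8),0,1)[0][0];print(s[i],cv2.minAreaRect(ct),atz('wrist',c[i],140,st))
for r in spot_point('guard_grip','wrist')[:1]:print(r['location'],r['conf'],atz('wrist',r['location'],179,st))
for l in('caddy_lid','caddy_foot'):
    for r in spot_point(l,'wrist')[:1]: print(l,np.array(r['location']),r['conf'],atz('wrist',r['location'],140 if 'lid' in l else 12,st))
a=plan((513.8,-313,240),yaw=-.0276)
```

```text
t36.70 p [ 520.3 -146.7  251.2] yaw -0.0277 tilt [ 0. -0.] F [ 0.7  0.1 -0.9] w 85.6 ff 0.0 j [-0.3  0.3  0.2  1.4  0.   2.9]
[ 287  186   74   73 5213] ((323.5, 222.0), (72.0, 73.0), 90.0) [ 522.2 -143.5  140. ]
[322 261  98   1  98] ((370.5, 261.0), (97.0, 0.0), 180.0) [ 492.7 -175.7  140. ]
caddy_lid [322.1 221.5] 0.55 [ 522.7 -142.4  140. ]
N 8 row: 0.000 -0.006 -0.000 0.002 0.835 0.034 1
```

Emit:
move_arm(deltas="0 0 0 0 0.835 0.034 1; 0 0 0 0 0.835 0.034 1; 0 0 0 0 0.835 0.034 1; 0 0 0 0 0.835 0.034 1; 0 0 0 0 0.835 0.034 1; 0 0 0 0 0.835 0.034 1; 0 0 0 0 0.835 0.034 1; 0 0 0 0 0.835 0.034 1; 0 0 0 0 0 0.9 1; 0 0 0 0 0 0.9 1; 0 0 0 0 0 0.8 0; 0 0 0 0 0 0.1 -1; 0 0 0 0 0 0 -1; 0 0 0 0 0 0 -1; 0 0 0 0 0 0 -1; 0 0 0 0 0 0 -1", grip_force=25)

```text
time: 38.9
position: [515.2, -313.0, 174.9]
ee_rot: [0.0, 1.0, -0.014, 0.004]
wrist_force: [-0.3, 2.3, 5.2]
width: 13.1
finger_force: 26.6
```

Emit:
move_arm(deltas="0 0 0 0 -0.3 0 -1; 0 0 0 0 -0.6 0 -1; 0 0 0 0 -0.6 0 -1; 0 0 0 0 -0.6 0 -1; 0 0 0 0 -0.6 0 -1; 0 0 0 0 -0.6 0 -1; 0 0 0 0 -0.6 0 -1; 0 0 0 0 -0.6 0 -1; 0 0 0 0 -0.6 0 -1; 0 0 0 0 -0.5 0 -1; 0 0 0 0 -0.3 0 -1; 0 0 0 0 -0.1 0 -1; 0 0 0 0 0 0 -1")

```text
time: 40.52
position: [519.9, -163.5, 174.8]
ee_rot: [0.001, 1.0, -0.014, 0.005]
wrist_force: [1.5, -0.5, 5.7]
width: 12.9
finger_force: 26.7
```

Emit:
move_arm(deltas="0 0 0 0 -0.16 0 -1; 0 0 0 0 -0.16 0 -1; 0 0 0 0 -0.1 0 -1; 0 0 0 0 -0.1 0 -1; 0 0 0 0 0 0 -1")

```text
time: 41.15
position: [520.2, -153.0, 174.8]
ee_rot: [0.004, 1.0, -0.015, 0.004]
wrist_force: [0.5, -6.4, 5.1]
width: 12.8
finger_force: 26.5
```

Emit:
move_arm(deltas="0 0 0 0 -0.12 0 -1; 0 0 0 0 0 0 -1")

```text
time: 41.4
position: [520.2, -153.0, 174.9]
ee_rot: [0.007, 1.0, -0.015, 0.004]
wrist_force: [-0.3, -13.1, 3.6]
width: 12.5
finger_force: 26.4
```

Emit:
move_arm(deltas="0 0 0 0 0 0 0; 0 0 0 0 0 0 0; 0 0 0 0 0 0 0; 0 0 0 0 0 0 0.5; 0 0 0 0 0 0 0.5; 0 0 0 0 0 -0.5 0.5; 0 0 0 0 0 -1 0.5; 0 0 0 0 0 -1 0.5; 0 0 0 0 0 -1 0.5; 0 0 0 0 0 -1 0.5; 0 0 0 0 0 -1 0.5; 0 0 0 0 0 -1 0.5; 0 0 0 0 0 -1 0.5; 0 0 0 0 0 0 0.5")

```text
time: 43.15
position: [519.0, -147.4, 363.8]
ee_rot: [0.001, 1.0, -0.014, 0.006]
wrist_force: [0.9, -0.4, 0.5]
width: 64.1
finger_force: 0.0
```

Run:
```python
from h import *
np.set_printoptions(precision=1,suppress=True)
st=say();im=shot('wrist','w10');g=im[:300].max(2)
m=(g<55).astype(np.uint8);m[:120]=0;m[:,:200]=0;m[:,440:]=0
n,l,s,c=cv2.connectedComponentsWithStats(m)
for i in np.argsort(-s[1:,4])[:3]+1: print('dark',s[i],atz('wrist',c[i],190,st))
for k,z in(('caddy_lid',140),('guard_grip',179),('sweet_bowl',12)):
    for r in spot_point(k,'wrist')[:1]:print(k,np.array(r['location']),r['conf'],atz('wrist',r['location'],z,st))
h=cv2.cvtColor(im,cv2.COLOR_RGB2HSV)
for nm,lo,hi in(('green',(60,60,30),(95,255,255)),('brass',(12,60,130),(28,255,255))):
    mm=cv2.inRange(h,lo,hi);mm[:,:200]=0;mm[:,440:]=0
    n,l,s,c=cv2.connectedComponentsWithStats(mm);print(nm,s[np.argsort(-s[1:,4])[:2]+1] if n>1 else None)
```

```text
t43.15 p [ 519.  -147.4  363.8] yaw -0.0277 tilt [ 0. -0.] F [ 0.9 -0.4  0.5] w 64.1 ff 0.0 j [-0.3  0.3  0.5  1.7  0.   2.9]
dark [ 324  146   23  100 2177] [ 526.7 -152.9  190. ]
guard_grip [338.1 198. ] 0.67 [ 520.3 -155.8  179. ]
green None
brass [[373 108  26   1  26]
 [321 108  17   1  17]]
```

Run:
```python
from h import *
im=cv2.imread('pics/w10.png')[:,:,::-1]
for r in range(130,270,14):print(r,[tuple(int(v) for v in im[r,c]) for c in range(270,400,16)])
shot('scene','s9');shot('top','t9')
for cam in('scene','top'):
  for k in('caddy','mug','side_plate','toothpick_glass'):
    for q in spot_point(k,cam)[:1]:print(cam,k,np.round(q['location'],1),round(q['conf'],2))
```

```text
130 [(199, 183, 164), (200, 185, 165), (199, 184, 164), (200, 185, 165), (199, 184, 165), (199, 184, 165), (199, 185, 165), (200, 186, 166), (200, 185, 166)]
144 [(200, 185, 164), (201, 185, 165), (201, 185, 165), (200, 186, 166), (122, 110, 97), (198, 182, 162), (201, 186, 166), (202, 186, 165), (202, 187, 165)]
158 [(198, 183, 164), (198, 184, 164), (184, 183, 165), (184, 183, 165), (48, 45, 45), (182, 178, 161), (197, 184, 164), (199, 184, 165), (201, 185, 165)]
172 [(196, 182, 162), (196, 182, 162), (204, 191, 166), (205, 192, 167), (49, 46, 44), (193, 184, 161), (198, 184, 164), (198, 183, 164), (198, 183, 164)]
186 [(197, 183, 163), (198, 183, 164), (204, 191, 166), (205, 192, 166), (47, 45, 43), (194, 185, 163), (198, 183, 163), (199, 185, 165), (199, 184, 165)]
200 [(200, 185, 165), (201, 185, 165), (204, 191, 166), (205, 192, 166), (46, 44, 43), (195, 187, 165), (199, 184, 164), (200, 184, 164), (200, 186, 165)]
214 [(198, 183, 164), (199, 184, 164), (200, 186, 164), (200, 186, 164), (47, 46, 44), (198, 183, 164), (200, 184, 165), (199, 184, 165), (201, 185, 164)]
228 [(199, 190, 174), (203, 192, 174), (205, 193, 175), (204, 192, 174), (47, 44, 44), (204, 191, 173), (204, 191, 173), (204, 191, 173), (204, 191, 172)]
242 [(206, 198, 181), (206, 198, 182), (205, 198, 181), (206, 198, 182), (45, 41, 42), (206, 198, 182), (206, 198, 182), (206, 198, 182), (205, 198, 181)]
256 [(206, 198, 182), (206, 198, 182), (206, 198, 182), (206, 199, 182), (206, 198, 181), (205, 198, 181), (206, 198, 182), (206, 198, 182), (206, 199, 182)]
scene mug [468.3 263.3] 0.58
scene side_plate [181.1 296.9] 0.6
scene toothpick_glass [307.7 258.8] 0.51
top side_plate [157.9 322.9] 0.96
top toothpick_glass [302.2 249.3] 0.81
```

```bash
python3 -c "
from bench import finish_job;print(finish_job())"
```

```text
the job is handed in; nothing more can be done
None
```

The job is handed in at about 43 s of the 72 s. I slid the guard open to its stop, stood the caddy up on the worktop, lid on top, and let go. Then I re-gripped it from above and lowered it into the bay, and the guard is shut to its stop over it; the last image readings fit an upright caddy, the mug, plate and glass looked unmoved, the bowl was not re-checked at the end, and I viewed 11 pictures against the limit of 10.

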